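Set the workshop fan speed with the edge thumbwheel and start it

ROBOT

A 6-joint arm with a two-finger parallel gripper is mounted at the origin on the work surface. World frame = base frame: x ahead of the robot, y to its left, z up, the work surface at z = 0. Lengths are in m, angles in degrees, forces in N, time in s.
With the tool pointing down it reaches from about 0.4 to 0.825 m from the base axis. Payload 7 kg.
Tool frame: the origin (TCP) lies on the centre line of the jaws, within the pads' length; the fingertips stand 19 mm ahead of it and the grasp point (between the pads) is the TCP (r.tip_extent is the distance from the TCP to the fingertips, in m); z points along the fingers, y is the line along which they close (so a half turn about z gives the same grasp; the last joint's range is limited). The gripper opens to 88 mm and grips with 3 to 60 N. Pads are 19 mm wide; open, the fingers measure 130 mm over their backs; the gripper's body (78 mm by 193 mm) begins 47 mm behind the grasp point.
Start: joints at [-54.769, 20.546, 0.682, 0, -70.136, -16.507], TCP at [0.217, -0.639, 0.246] pointing down, gripper open.
Joint ranges: [-176.03, 176.03], [-82.01, 121.73], [-58.28, 71.71], [-173.87, 95.51], [-174.79, -0.11], [-173.66, 173.66]. Speed limits (degrees/s): [136.94, 136.94, 172.46, 180, 180, 180].

INTERFACE

Orientations are given as [roll, pitch, yaw] about the fixed x, y, z axes, in that order (R = Rz(yaw) Ry(pitch) Rx(roll)).
In Python, from plant import r gives the robot as it stands. The module is installed in compiled form; this text tells all that it offers.
- The arm moves only by the tool jog_arm, never from a script. Its argument "deltas" is a list that holds one entry, the list of rows, each a list of 5 numbers: the opening, from -1 (shut) to 1 (fully open), then the shift along the world's x, y, z in cm, then the turn about the world's z in rad. In form: [[[claw, dx, dy, dz, turn], ...]]. A call has 1 to 8 rows; each row shifts and turns the commanded pose from where the row before left it; what a row does not reach is not made up. A row lasts 1/8 s, in which the tool goes at most 62.5 mm and 10.7 degrees, less where a joint would pass 70% of its speed; a pose out of reach is approached as far as the arm can. A call with a gripper value outside its range is refused whole. The fingers move at their own pace and stop on an object; "force" is the grip in N (left out, the last holds). Time passes only in rows, so rows that do not move let the fingers close. It gives the time, the measured TCP pose, the force, the opening and the grip force at its end, in the units of the state.
- r.get_state(): the state, without advancing time (a new reading comes with each control period).
- r.capture(name): name is "side" or "top"; returns the picture (384x512x3 uint8, blue, green, red); there is no depth.
- r.camera_info(name): a dict with "fx", "fy", "cx", "cy" (pixels), "view" (4x4, takes a point from world to camera coordinates). Camera axes: x right, y up, looking along -z (the intrinsics and any distortion apply to the point x, -y, -z); pixel columns grow to the right and rows downward; lengths in m; the calibration is good to about 2 mm. A picture is of the moment at which its call begins. camera_info takes no time and is no camera call.
- r.close_job(): hands the job in; it is judged then, once.
The state is a dict: "time_s": time; "joints": joint angles; "qd": joint speeds; "joint_torque": joint torques, N m; "tcp_pos": TCP position; "eef_rot": TCP orientation; "contact_force": force on the tool from outside, world axes, zero at the start; "moment": the same for the moment, N m; "gripper_width": finger opening in m; "gripper_force": force on a finger pad.
Only numpy, scipy, OpenCV 4.12 (cv2) and the standard library are available. Lean on these libraries where they do the work, as an engineer would, in place of code of your own. Each camera call takes 0.05 s, during which the arm holds its last target. There are 200 camera calls.

TASK

Set the fan speed: roll the black thumbwheel that sticks out of the slot in the controller's top panel until the orange pointer lies wholly within the width of the green flag, then press the green start button well down and let it come up again. Work gently: never push on anything with more than 18 N, do not press start before the speed is set, and leave the cup, bottle, tape and screwdriver alone.

Things in the scene. Friction and masses are not known exactly. Their poses are not given: they have to be found in the camera images.
- controller: fan speed controller, a fixed grey box 160 (x) x 220 (y) x 80 mm high with a flat aluminium top panel 80 mm above the bench; origin at the centre of its underside, x away from the front, y to its left, z up. Slot at y -60 mm, pointer scale at y -12 mm, start button at y +60 mm. Hard panel: touch it only softly.
- slot (a point): middle of the slot (54 mm along the controller's x, 16 mm wide) at the height of the panel's upper face. The black ribbed wheel (diameter 60 mm, 12 mm wide, axle along the controller's y) shows here; it runs out of true: its crown stands 3 to 13 mm above this point and rises and falls up to 6 mm as it turns, so feel for it. Axle sprung: beyond 2 N it gives 0.17 mm per N.
- wheel (a joint): angle of the thumbwheel, 0 to 3.6 rad; grows when its crown is pushed along the controller's +x, and then the pointer moves the same way, 20 mm per rad (about 30 mm of fingertip travel per rad if nothing slips). Stiff: needs about 5 N along the rim, so press down with 7 to 11 N while dragging, else the finger slips; it stays where it is left.
- pointer_tip (a point): upper corner of the orange pointer, a bar 4 mm wide standing 4 to 7 mm out of the black scale inside a low guard frame (97 x 40 mm, 8 mm high above the panel, its edge 28 mm from the slot middle); it dips as the wheel is pressed and slides along the controller's x as the wheel turns. Axes as the controller's.
- flag: green set-point flag, a flat mark 12 mm wide (controller's x) by 14 mm on the +y side of the scale inside the frame, fixed; origin at its middle, axes as the controller's. The pointer must end with the same position along the controller's x, to 4 mm.
- start_top (a point): centre of the top of the green start button, 28 mm across, on the controller's panel; it is pressed straight down.
- start (a joint): travel of the start button: 0 up, 0.008 m at its stop (over 0.0045 m counts as pressed down); a spring brings it up; about 4 N at 0.0045 m, 7 N at the stop, which is hard.
- cup: loose white cup, 72 mm across, 85 mm high, origin under its centre; leave alone
- bottle: loose blue bottle, 44 mm across, 100 mm high, origin under its centre; leave alone
- tape: loose blue ring of tape, 90 mm across, 24 mm high, lying flat, origin under its centre; leave alone
- driver: loose screwdriver with a red handle lying on the bench, origin under its middle, handle towards its own -x; leave alone

How it is judged (in metres and radians):
On the way, in this order (a step that is already met when the one before it is completed fails the run):
1. the pointer has been rolled onto the green flag and stands still (x of pointer_tip in the frame of flag between -0.004 and 0.004 m and velocity of joint wheel between -0.05 and 0.05 rad/s), for 0.3 s.
2. the start button is pressed well down (value of joint start above 0.0035 m), for 0.05 s.
3. the start button has come up again (value of joint start below 0.0015 m), for 0.1 s.
At the end, for the whole second after the job is handed in: the orange pointer stands still within 4 mm of the middle of the green flag (wholly within its width), after the start button was pressed well down and has come up again (all of step 1 and value of joint start below 0.0015 m); the robot touches nothing.
It fails at once if the fingers push on anything with more than 18 N (contact force between the fingers and anything else above 18 N).
It fails at once if start is pressed while the pointer is off the flag (value of joint start above 0.003 m and (x of pointer_tip in the frame of flag above 0.004 m or x of pointer_tip in the frame of flag below -0.004 m)).
It fails at once if the cup, bottle, tape or screwdriver is disturbed (distance of any of cup, bottle, tape, driver from where it was at the start of the episode above 0.02 m).
It also fails if it takes over 72 s, if anything falls off the work surface, if the arm or the gripper's body presses on something with over 40 N, if the wrist force passes 120 N, or if a joint passes its speed limit or range.

## Working session

There is one attempt and no reset: what is moved stays moved. The work goes in short steps, Python scripts to look and compute and a tool call to move; the robot and the scene stay as the last step left them, time stands still between calls to the robot, and variables do not carry over. Pictures are saved under pics/ and viewed, at most 10 in all, crops included, and the job is handed in when it is done.

Besides the shell and the picture viewer there is one more tool, called after "Emit:" as name(argument=value, ...) on one line, values as JSON. jog_arm: Moves the arm, as the interface text tells. Its arguments: {"type":"object","properties":{"deltas":{"type":"array"},"force":{"type":"number"}},"required":["deltas"]}

```bash
mkdir -p pics; cat > h.py <<'E'
import numpy as np, cv2
from plant import r
def ray(n,u,v):
    c=r.camera_info(n); V=np.array(c["view"]); 
    x=(u-c["cx"])/c["fx"]; y=(v-c["cy"])/c["fy"]
    d=V[:3,:3].T@np.array([x,-y,-1.0]); o=-V[:3,:3].T@V[:3,3]
    return o,d
def on(n,u,v,z):
    o,d=ray(n,u,v); return o+d*(z-o[2])/d[2]
def px(n,p):
    c=r.camera_info(n); q=np.array(c["view"])@np.r_[p,1]
    return c["fx"]*q[0]/-q[2]+c["cx"], c["fy"]*-q[1]/-q[2]+c["cy"]
E
python3 - <<'E'
from h import *
for n in("top","side"):
    cv2.imwrite(f"pics/{n}0.png",r.capture(n)); c=r.camera_info(n); print({k:(np.round(v,3).tolist()) for k,v in c.items() if not isinstance(v,str)})
print(r.get_state(), r.tip_extent)
E
```

```text
{'fx': 457.328, 'fy': 457.328, 'cx': 253.948, 'cy': 182.059, 'view': [[-0.029, -0.999, 0.021, 0.05], [0.998, -0.027, 0.065, -0.639], [-0.064, 0.023, 0.998, -1.082], [0.0, 0.0, 0.0, 1.0]]}
{'fx': 451.001, 'fy': 451.001, 'cx': 259.619, 'cy': 191.681, 'view': [[0.997, -0.081, 0.019, -0.656], [0.041, 0.675, 0.736, -0.125], [-0.073, -0.733, 0.676, -1.184], [0.0, 0.0, 0.0, 1.0]]}
{'time_s': 0.1, 'joints': array([-5.47700876e+01,  2.05870837e+01,  6.39954633e-01, -1.83301250e-02,
       -7.01364736e+01, -1.65073779e+01]), 'qd': array([-0.04656405, -0.06051462,  0.20952828,  0.15594021,  0.03490544,
        0.046915  ]), 'joint_torque': array([ 5.68022206e-04, -5.84162271e+01,  2.93749756e+01,  7.01553047e+00,
        1.01895348e-02, -8.87190754e-05]), 'tcp_pos': array([ 0.21652055, -0.63890056,  0.24472436]), 'eef_rot': array([ 1.79914946e+02, -7.23472745e-03, -1.61283701e+02]), 'contact_force': array([ 0.22158657,  0.16936569, -0.63647087]), 'moment': array([-0.03343311,  0.04434916, -0.01515852]), 'gripper_force': 0.0, 'gripper_width': 0.08739835403889354} 0.019
```

View pics/top0.png

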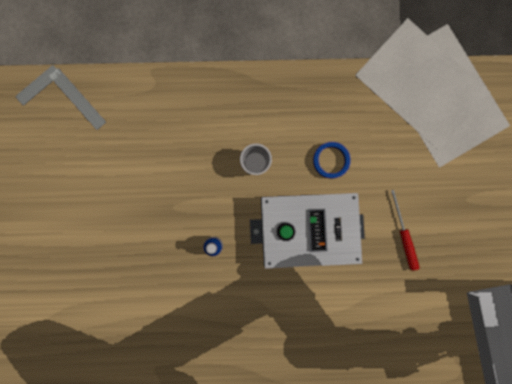

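View pics/side0.png

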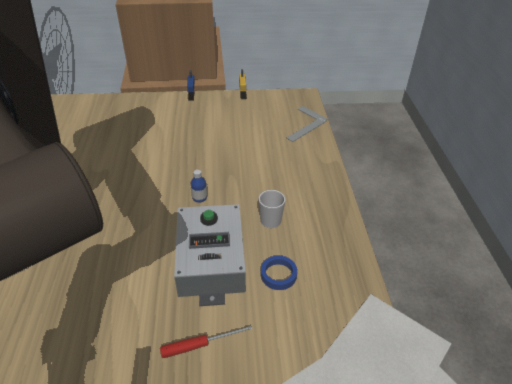

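The top view shows the controller at about (311,230), with the button at (286,232), flag near (315,217), orange pointer near (320,243) and wheel at (338,229). The side view agrees with this. Next I'll measure with masks.

```bash
cat >> h.py <<'E'
def blobs(n,im,lo,hi,roi,amin=4):
    x0,y0,x1,y1=roi; m=cv2.inRange(cv2.cvtColor(im,cv2.COLOR_BGR2HSV)[y0:y1,x0:x1],lo,hi)
    k,l,s,c=cv2.connectedComponentsWithStats(m)
    return [(round(c[i][0]+x0,1),round(c[i][1]+y0,1),s[i].tolist()) for i in range(1,k) if s[i][4]>=amin]
TOP=(262,190,365,270); SIDE=(170,200,250,295)
GR=((45,100,40),(85,255,255)); OR=((4,120,90),(22,255,255))
E
python3 - <<'E'
from h import *
for n,roi in(("top",TOP),("side",SIDE)):
    im=cv2.imread(f"pics/{n}0.png")
    print(n,"green",blobs(n,im,*GR,roi)); print("orange",blobs(n,im,*OR,roi,2))
    if n=="top":
        m=cv2.inRange(cv2.cvtColor(im,cv2.COLOR_BGR2HSV)[185:275,255:370],(0,0,75),(180,60,255))
        m=cv2.morphologyEx(m,cv2.MORPH_CLOSE,np.ones((25,25)))
        m=cv2.morphologyEx(m,cv2.MORPH_OPEN,np.ones((15,15)))
        c=max(cv2.findContours(m,0,1)[0],key=cv2.contourArea)
        b=cv2.boxPoints(cv2.minAreaRect(c))+[255,185]
        P=np.array([on("top",u,v,.08) for u,v in b]); print(b,P.round(4),P.mean(0),np.linalg.norm(np.diff(P,axis=0),axis=1))
a=cv2.resize(cv2.imread("pics/top0.png")[190:275,255:370],None,fx=6,fy=6,interpolation=cv2.INTER_CUBIC)
cv2.imwrite("pics/crop0.png",a)
E
```

```text
top green [(np.float64(312.8), np.float64(219.2), [48, 26, 7, 8, 45]), (np.float64(286.2), np.float64(231.6), [18, 35, 14, 14, 152])]
orange [(np.float64(321.4), np.float64(243.6), [57, 53, 6, 3, 13])]
[[255. 185.]
 [369. 185.]
 [369. 274.]
 [255. 274.]] [[ 0.6298  0.0315  0.08  ]
 [ 0.6226 -0.2297  0.08  ]
 [ 0.4211 -0.2205  0.08  ]
 [ 0.4293  0.0373  0.08  ]] [ 0.52570131 -0.09535779  0.08      ] [0.26122769 0.20170028 0.25795479]
side green [(np.float64(208.2), np.float64(214.7), [33, 11, 11, 9, 72]), (np.float64(219.1), np.float64(237.3), [47, 36, 5, 4, 18])]
orange [(np.float64(196.0), np.float64(242.8), [25, 41, 3, 4, 8])]
```

View pics/crop0.png

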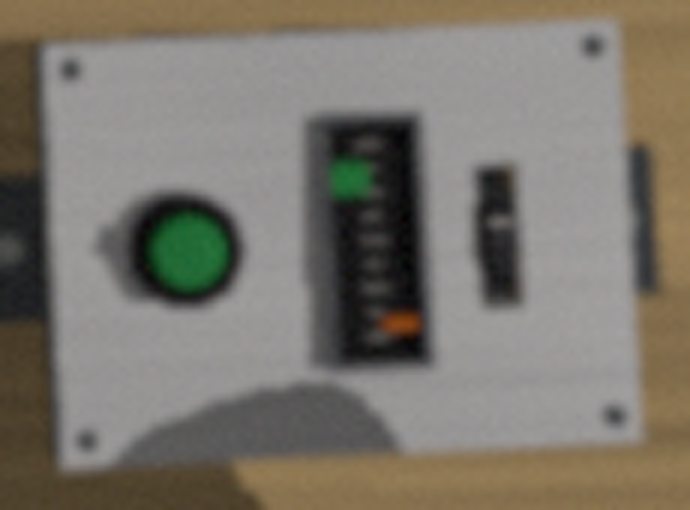

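The crop shows panel corners (43,43), (617,20), (643,440) and (60,468). The slot middle is at (500,235), the orange bar at (401,323), the flag at (351,178) and the button at (187,250).

```bash
python3 - <<'E'
from h import *
f=lambda u,v,z:on("top",u/6+255-.4,v/6+190-.4,z)
C=np.array([f(*p,.08) for p in((43,43),(617,20),(643,440),(60,468))]); print(C.round(4))
print("sides",[np.linalg.norm(C[i]-C[i-1]).round(4) for i in range(4)])
o=C.mean(0); ex=(C[0]-C[3])+(C[1]-C[2]); ey=(C[0]-C[1])+(C[3]-C[2]); ey/=np.linalg.norm(ey); ex/=np.linalg.norm(ex)
yaw=(np.arctan2(ex[1],ex[0])+np.arctan2(-ey[0],ey[1]))/2; print("yaw deg",np.degrees(yaw),np.degrees([np.arctan2(ex[1],ex[0]),np.arctan2(-ey[0],ey[1])]),"o",o)
R=np.array([[np.cos(yaw),-np.sin(yaw)],[np.sin(yaw),np.cos(yaw)]])
for n,u,v,z in(("slot",500,235,.08),("pointer",401,323,.086),("flag",351,178,.081),("button",187,250,.095)):
    p=f(u,v,z); print(n,p.round(4),((p-o)[:2]@R).round(4))
for n,l in(("slot",(0,-.06)),):print(n,o[:2]+R@l)
# two-view
def tri(a,b):
    o1,d1=ray("top",*a);o2,d2=ray("side",*b)
    t=np.linalg.lstsq(np.c_[d1,-d2],o2-o1,rcond=None)[0]; p,q=o1+d1*t[0],o2+d2*t[1]; return (p+q)/2,np.linalg.norm(p-q)
for n,a,b in(("button",(286.2,231.6),(208.2,214.7)),("flag",(312.8,219.2),(219.1,237.3)),("pointer",(321.4,243.6),(196,242.8))):
    p,e=tri(a,b); print(n,p.round(4),e.round(4),((p-o)[:2]@R).round(4))
E
```

```text
[[ 0.6026  0.0168  0.08  ]
 [ 0.6052 -0.2022  0.08  ]
 [ 0.4464 -0.2052  0.08  ]
 [ 0.4429  0.0153  0.08  ]]
sides [np.float64(0.1597), np.float64(0.2191), np.float64(0.1588), np.float64(0.2205)]
yaw deg 0.8056265770653974 [0.81484386 0.79640929] o [ 0.52425322 -0.09383323  0.08      ]
slot [ 0.525  -0.1542  0.08  ] [-0.0001 -0.0603]
pointer [ 0.4935 -0.1143  0.086 ] [-0.0311 -0.02  ]
flag [ 0.5482 -0.0982  0.081 ] [ 0.0239 -0.0047]
button [ 0.5235 -0.0339  0.095 ] [0.0001 0.06  ]
slot [ 0.52509684 -0.1538273 ]
button [ 0.5234 -0.0349  0.0944] 0.0014 [0.    0.059]
flag [ 0.549  -0.0979  0.0783] 0.0015 [ 0.0247 -0.0044]
pointer [ 0.4936 -0.1149  0.0816] 0.0017 [-0.0309 -0.0206]
```

Emit:
jog_arm(deltas=[[[-1,2.4,4,0,0.157],[-1,2.4,4,0,0.157],[-1,2.4,4,0,0.157],[-1,2.4,4,0,0.157],[-1,2.4,4,0,0.157],[-1,2.4,4,0,0.157],[-1,2.4,4,0,0.157],[-1,2.4,4,0,0.157]]], force=20)

```text
time_s: 1.1
tcp_pos: [0.4091, -0.3178, 0.2454]
eef_rot: [180.0, 0.0, -89.0]
contact_force: [1.0, 0.0, 0.5]
gripper_width: 0.0133
gripper_force: 0.0
```

Emit:
jog_arm(deltas=[[[-1,2.5,4.1,-2.5,0],[-1,2.5,4.1,-2.5,0],[-1,2.5,4.1,-2.5,0],[-1,2.5,4.1,-2.5,0],[-1,0,0,0,0],[-1,0,0,0,0]]])

```text
time_s: 1.85
tcp_pos: [0.5085, -0.1552, 0.1454]
eef_rot: [180.0, -0.0, -89.3]
contact_force: [-0.3, 0.3, 0.4]
gripper_width: 0.0006
gripper_force: 0.0
```

Emit:
jog_arm(deltas=[[[-1,0.1,0.1,-1.5,0],[-1,0,0,-1.5,0],[-1,0,0,-0.2,0],[-1,0,0,0,0]]])

```text
time_s: 2.35
tcp_pos: [0.5095, -0.1546, 0.1134]
eef_rot: [180.0, -0.0, -89.3]
contact_force: [0.5, -0.1, -0.5]
gripper_width: 0.0005
gripper_force: 0.0
```

Emit:
jog_arm(deltas=[[[-1,0,0,-0.15,0],[-1,0,0,0,0]]])

```text
time_s: 2.6
tcp_pos: [0.5098, -0.1543, 0.1123]
eef_rot: [-180.0, 0.0, -89.3]
contact_force: [0.2, 0.0, 0.1]
gripper_width: 0.0006
gripper_force: 0.0
```

Emit:
jog_arm(deltas=[[[-1,0,0,-0.12,0],[-1,0,0,0,0]]])

```text
time_s: 2.85
tcp_pos: [0.5096, -0.1542, 0.1109]
eef_rot: [-180.0, 0.0, -89.3]
contact_force: [0.5, 0.8, -0.5]
gripper_width: 0.0003
gripper_force: 0.0
```

Emit:
jog_arm(deltas=[[[-1,0,0,-0.12,0],[-1,0,0,0,0]]])

```text
time_s: 3.1
tcp_pos: [0.5096, -0.1542, 0.1095]
eef_rot: [180.0, 0.0, -89.3]
contact_force: [-0.3, -0.7, 0.2]
gripper_width: 0.0005
gripper_force: 0.0
```

Emit:
jog_arm(deltas=[[[-1,0,0,-0.12,0],[-1,0,0,0,0]]])

```text
time_s: 3.35
tcp_pos: [0.5096, -0.1543, 0.1083]
eef_rot: [180.0, 0.0, -89.3]
contact_force: [-0.6, -0.8, -0.4]
gripper_width: 0.0006
gripper_force: 0.0
```

Emit:
jog_arm(deltas=[[[-1,0,0,-0.12,0],[-1,0,0,0,0]]])

```text
time_s: 3.6
tcp_pos: [0.5096, -0.1543, 0.1071]
eef_rot: [180.0, 0.0, -89.3]
contact_force: [-0.1, 0.4, -0.6]
gripper_width: 0.0001
gripper_force: 0.0
```

Emit:
jog_arm(deltas=[[[-1,0,0,-0.12,0],[-1,0,0,0,0]]])

```text
time_s: 3.85
tcp_pos: [0.5096, -0.1543, 0.106]
eef_rot: [180.0, 0.0, -89.3]
contact_force: [0.7, 0.6, -0.3]
gripper_width: 0.0004
gripper_force: 0.0
```

Emit:
jog_arm(deltas=[[[-1,0,0,-0.12,0],[-1,0,0,0,0]]])

```text
time_s: 4.1
tcp_pos: [0.5097, -0.1542, 0.1048]
eef_rot: [-180.0, -0.0, -89.3]
contact_force: [0.0, 0.4, -0.4]
gripper_width: 0.0007
gripper_force: 0.0
```

Emit:
jog_arm(deltas=[[[-1,0,0,-0.12,0],[-1,0,0,0,0]]])

```text
time_s: 4.35
tcp_pos: [0.5098, -0.1543, 0.104]
eef_rot: [-180.0, -0.0, -89.3]
contact_force: [-0.9, 0.9, 5.1]
gripper_width: 0.0006
gripper_force: 2.5
```

Emit:
jog_arm(deltas=[[[-1,0,0,-0.06,0],[-1,0.2,0,0,0],[-1,0.2,0,0,0]]])

```text
time_s: 4.72
tcp_pos: [0.5117, -0.1544, 0.1028]
eef_rot: [179.8, 0.0, -89.3]
contact_force: [-7.4, -0.1, 6.7]
gripper_width: 0.0003
gripper_force: 3.9
```

Emit:
jog_arm(deltas=[[[-1,0.2,0,-0.02,0],[-1,0.2,0,0,0],[-1,0.2,0,0,0]]])

```text
time_s: 5.1
tcp_pos: [0.5178, -0.1544, 0.1032]
eef_rot: [179.8, -0.0, -89.3]
contact_force: [-7.7, 1.5, 12.3]
gripper_width: 0.0004
gripper_force: 6.8
```

```bash
cat >> h.py <<'E'
o=np.array([.52425,-.09383]); ex=np.array([np.cos(.01406),np.sin(.01406)])
def ptr(tag=None):
    s=r.get_state(); print(s["time_s"],s["tcp_pos"].round(4),s["contact_force"].round(1))
    for n,roi in(("top",TOP),("side",SIDE)):
        im=r.capture(n)
        if tag: cv2.imwrite(f"pics/{n}{tag}.png",im)
        for k,z,c in(("orange",.086,OR),("green",.081,GR)):
            for b in blobs(n,im,*c,roi,3): print(n,k,b[2][4],((on(n,b[0],b[1],z)[:2]-o)@ex).round(4), ((on(n,b[0],b[1],z)[:2]-o)@[-ex[1],ex[0]]).round(4))
E
python3 -c "
from h import *
ptr('1')"
```

```text
5.1 [ 0.5178 -0.1544  0.1032] [-7.7  1.5 12.3]
top green 27 0.0265 -0.0042
```

Emit:
jog_arm(deltas=[[[-1,0.1,0,0.08,0],[-1,0.2,0,0,0],[-1,0.2,0,0.02,0]]])

```text
time_s: 5.58
tcp_pos: [0.5232, -0.1543, 0.1043]
eef_rot: [179.9, -0.0, -89.3]
contact_force: [-8.2, 1.5, 11.1]
gripper_width: 0.0008
gripper_force: 5.8
```

Emit:
jog_arm(deltas=[[[-1,0.2,0,0.04,0],[-1,0.2,0,0.04,0],[-1,0.2,0,0.03,0]]])

```text
time_s: 5.95
tcp_pos: [0.5294, -0.1543, 0.1052]
eef_rot: [179.9, 0.0, -89.3]
contact_force: [-5.2, 1.2, 8.8]
gripper_width: 0.0005
gripper_force: 4.0
```

Emit:
jog_arm(deltas=[[[-1,0.2,0,0.02,0],[-1,0.2,0,0.02,0],[-1,0.2,0,0.02,0]]])

```text
time_s: 6.32
tcp_pos: [0.5356, -0.1544, 0.1055]
eef_rot: [179.9, -0.0, -89.3]
contact_force: [-4.3, -0.0, 5.7]
gripper_width: 0.0002
gripper_force: 2.2
```

Emit:
jog_arm(deltas=[[[-1,0,0,-0.06,0],[-1,0.2,0,0,0],[-1,0.2,0,0,0]]])

```text
time_s: 6.7
tcp_pos: [0.5403, -0.1544, 0.1052]
eef_rot: [180.0, -0.0, -89.3]
contact_force: [-2.8, 0.3, 5.9]
gripper_width: 0.0001
gripper_force: 2.7
```

Emit:
jog_arm(deltas=[[[-1,0,0,1,0],[-1,-1.5,-3,2,0],[-1,-1.5,-4,0,0],[-1,0,-4,0,0],[-1,0,0,0,0]]])

```text
time_s: 7.32
tcp_pos: [0.5106, -0.2663, 0.1352]
eef_rot: [-180.0, -0.0, -89.5]
contact_force: [0.1, 1.1, -0.6]
gripper_width: 0.0004
gripper_force: 0.0
```

```bash
python3 -c "
from h import *
ptr('2')
a=cv2.imread('pics/top2.png')[185:275,250:370];cv2.imwrite('pics/c2.png',cv2.resize(a,None,fx=4,fy=4))"
```

```text
7.325 [ 0.5106 -0.2663  0.1352] [ 0.1  1.1 -0.6]
top green 113 -0.0012 0.0605
```

View pics/c2.png

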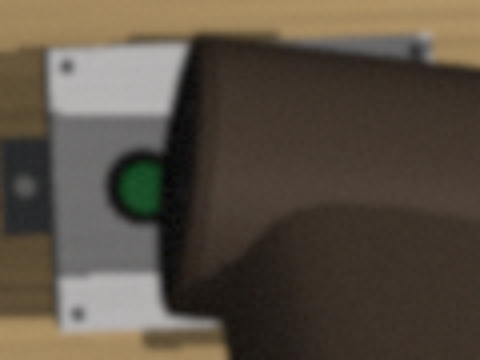

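The arm's link covers the scale and wheel, and only the button at (145,187) is clear. I'll move further away.

Emit:
jog_arm(deltas=[[[-1,-2,-5.5,0,0],[-1,-2,-5.5,0,0],[-1,-2,-5.5,0,0],[-1,-2,-5.5,0,0],[-1,0,0,0,0]]])

```text
time_s: 8.05
tcp_pos: [0.4294, -0.4866, 0.1345]
eef_rot: [180.0, 0.0, -89.5]
contact_force: [0.5, 1.2, -0.6]
gripper_width: 0.0
gripper_force: 0.0
```

```bash
python3 -c "
from h import *
ptr('3')"
```

```text
8.05 [ 0.4294 -0.4866  0.1345] [ 0.5  1.2 -0.6]
top green 45 0.0238 -0.004
top green 127 -0.001 0.0587
side orange 6 -0.0167 -0.023
side green 50 0.0004 0.0761
side green 19 0.025 -0.0071
```

```bash
python3 - <<'E'
from h import *
import re
im=cv2.imread('pics/top3.png')
for v in(50,35): print(blobs("top",im,(3,70,v),(25,255,255),(305,200,332,262),2))
g=blobs("top",im,*GR,TOP)
for b in blobs("top",im,(3,70,40),(25,255,255),(305,200,332,262),2): print((on("top",b[0],b[1],.086)[:2]-o)@ex)
print((on("side",196,242.8,.086)[:2]-o)@ex,[ (px("top",np.r_[o+ex*-.0167+np.array([-ex[1],ex[0]])*-.02,.086]))])
a=im[185:275,250:370];cv2.imwrite('pics/c3.png',cv2.resize(a,None,fx=5,fy=5))
E
```

```text
[(np.float64(321.0), np.float64(237.0), [13, 36, 7, 3, 21])]
[(np.float64(320.8), np.float64(237.2), [12, 35, 8, 5, 34])]
-0.017483860170547757
-0.029684652209223252 [(np.float64(321.1005120045741), np.float64(237.0277271409138))]
```

View pics/c3.png

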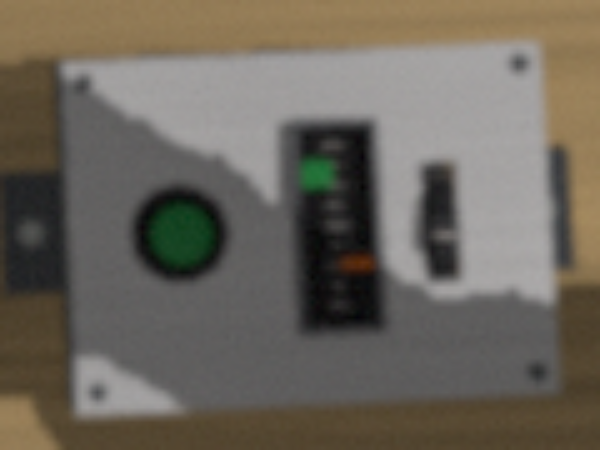

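Pointer is at -17 mm and flag at +24 mm, so about 41 mm is left. In the crop the bar is at (358,263) and the flag at (318,173). Going back for the second stroke.

Emit:
jog_arm(deltas=[[[-1,1.3,5.5,0,0],[-1,1.3,5.5,0,0],[-1,1.3,5.5,0,0],[-1,1.3,5.5,0,0],[-1,1.3,5.5,0,0],[-1,1.3,5.7,0,0],[-1,0,0,-2.7,0],[-1,0,0,0,0]]])

```text
time_s: 9.15
tcp_pos: [0.5079, -0.1498, 0.1072]
eef_rot: [179.9, 0.0, -89.1]
contact_force: [0.3, 1.1, 0.4]
gripper_width: 0.0002
gripper_force: 0.0
```

Emit:
jog_arm(deltas=[[[-1,0,0,-0.1,0],[-1,0,0,0,0]]])

```text
time_s: 9.4
tcp_pos: [0.5088, -0.1526, 0.1076]
eef_rot: [-180.0, -0.0, -89.3]
contact_force: [-0.6, -0.0, 1.0]
gripper_width: 0.0004
gripper_force: 0.0
```

Emit:
jog_arm(deltas=[[[-1,0,-0.1,-0.06,0],[-1,0,0,0,0]]])

```text
time_s: 9.65
tcp_pos: [0.5086, -0.1538, 0.1066]
eef_rot: [-180.0, -0.0, -89.4]
contact_force: [0.3, -0.6, 0.7]
gripper_width: 0.0006
gripper_force: 0.3
```

Emit:
jog_arm(deltas=[[[-1,0,0,-0.08,0],[-1,0,0,0,0]]])

```text
time_s: 9.9
tcp_pos: [0.5087, -0.1537, 0.1059]
eef_rot: [-180.0, -0.0, -89.3]
contact_force: [-1.8, -2.4, 4.9]
gripper_width: 0.0006
gripper_force: 2.3
```

Emit:
jog_arm(deltas=[[[-1,0,0,-0.07,0],[-1,0.2,0,0,0],[-1,0.2,0,0,0],[-1,0.1,0,0,0]]])

```text
time_s: 10.4
tcp_pos: [0.5115, -0.1535, 0.1046]
eef_rot: [179.8, -0.0, -89.3]
contact_force: [-7.2, -0.9, 7.9]
gripper_width: 0.0006
gripper_force: 4.7
```

Emit:
jog_arm(deltas=[[[-1,0.2,0,0,0],[-1,0.2,0,0.01,0],[-1,0.2,0,0.02,0]]])

```text
time_s: 10.78
tcp_pos: [0.518, -0.1535, 0.1055]
eef_rot: [179.8, -0.0, -89.3]
contact_force: [-6.9, 0.0, 12.7]
gripper_width: 0.0006
gripper_force: 6.5
```

Emit:
jog_arm(deltas=[[[-1,0.2,0,0.05,0],[-1,0.2,0,0.04,0],[-1,0.2,0,0.03,0]]])

```text
time_s: 11.15
tcp_pos: [0.5244, -0.1534, 0.1067]
eef_rot: [179.9, -0.0, -89.3]
contact_force: [-5.9, 0.0, 9.8]
gripper_width: 0.0009
gripper_force: 5.1
```

Emit:
jog_arm(deltas=[[[-1,0.2,0,0.01,0],[-1,0.2,0,0.01,0],[-1,0.2,0,0.01,0]]])

```text
time_s: 11.52
tcp_pos: [0.5308, -0.1533, 0.1071]
eef_rot: [179.9, -0.0, -89.3]
contact_force: [-5.9, 0.6, 9.2]
gripper_width: -0.0001
gripper_force: 4.5
```

Emit:
jog_arm(deltas=[[[-1,0.2,0,0.005,0],[-1,0.2,0,0,0],[-1,0.2,0,0,0]]])

```text
time_s: 11.9
tcp_pos: [0.5366, -0.1533, 0.1068]
eef_rot: [179.9, 0.0, -89.3]
contact_force: [-5.7, -0.8, 8.1]
gripper_width: 0.0004
gripper_force: 3.5
```

Emit:
jog_arm(deltas=[[[-1,0.2,0,-0.03,0],[-1,0.2,0,-0.01,0],[-1,0.1,0,-0.02,0]]])

```text
time_s: 12.28
tcp_pos: [0.5426, -0.1532, 0.1068]
eef_rot: [180.0, -0.0, -89.3]
contact_force: [-3.2, 0.2, 10.7]
gripper_width: 0.0003
gripper_force: 4.4
```

Emit:
jog_arm(deltas=[[[-1,0,0,1,0],[-1,-2,-5,1.5,0],[-1,-2,-5.5,0,0],[-1,-2,-5.5,0,0],[-1,-2,-5.5,0,0],[-1,-2,-5.5,0,0],[-1,-1.5,-6,0,0],[-1,0,0,0,0]]])

```text
time_s: 13.28
tcp_pos: [0.4259, -0.4867, 0.1304]
eef_rot: [180.0, 0.0, -89.6]
contact_force: [-0.4, 1.5, -0.7]
gripper_width: 0.0003
gripper_force: 0.0
```

```bash
sed -i 's/^GR=.*/GR=((45,100,40),(85,255,255)); OR=((3,70,40),(25,255,255))/; s/for b in blobs(n,im,\*c,roi,3)/for b in blobs(n,im,*c,((305,200,332,262) if n=="top" else (188,228,232,252)) if k=="orange" else roi,3)/' h.py; python3 -c "
from h import *
ptr('4')"
```

```text
13.275 [ 0.4259 -0.4867  0.1304] [-0.4  1.5 -0.7]
top orange 37 0.0027 -0.0188
top green 47 0.0238 -0.004
top green 126 -0.001 0.0587
side orange 15 0.0038 -0.023
side green 50 -0.0001 0.0762
side green 19 0.0255 -0.0072
```

Emit:
jog_arm(deltas=[[[-1,1.4,5.5,0,0],[-1,1.4,5.5,0,0],[-1,1.4,5.5,0,0],[-1,1.4,5.5,0,0],[-1,1.4,5.5,0,0],[-1,1.3,5.7,0,0],[-1,0,0,-2.0,0],[-1,0,0,0,0]]])

```text
time_s: 14.38
tcp_pos: [0.5097, -0.1493, 0.1104]
eef_rot: [179.9, 0.0, -89.1]
contact_force: [0.3, 0.2, 0.1]
gripper_width: 0.0002
gripper_force: 0.0
```

Emit:
jog_arm(deltas=[[[-1,0,0,-0.08,0],[-1,0,0,0,0]]])

```text
time_s: 14.62
tcp_pos: [0.5108, -0.1517, 0.1109]
eef_rot: [-180.0, -0.0, -89.4]
contact_force: [0.0, -0.3, -0.6]
gripper_width: 0.0003
gripper_force: 0.0
```

Emit:
jog_arm(deltas=[[[-1,-0.25,-0.2,-0.15,0],[-1,0,0,0,0],[-1,0,0,0,0]]])

```text
time_s: 15.0
tcp_pos: [0.508, -0.1536, 0.1089]
eef_rot: [180.0, -0.0, -89.3]
contact_force: [-0.3, -0.2, 0.3]
gripper_width: 0.0008
gripper_force: 0.4
```

Emit:
jog_arm(deltas=[[[-1,0,0,-0.08,0],[-1,0,0,0,0]]])

```text
time_s: 15.25
tcp_pos: [0.5081, -0.1535, 0.1083]
eef_rot: [180.0, -0.0, -89.3]
contact_force: [-1.8, -2.0, 5.5]
gripper_width: 0.0001
gripper_force: 2.5
```

Emit:
jog_arm(deltas=[[[-1,0,0,-0.07,0],[-1,0.2,0,0,0],[-1,0.2,0,0,0],[-1,0.1,0,0,0]]])

```text
time_s: 15.75
tcp_pos: [0.5119, -0.1534, 0.1073]
eef_rot: [179.9, -0.0, -89.3]
contact_force: [-5.8, -0.1, 7.3]
gripper_width: 0.0004
gripper_force: 4.0
```

Emit:
jog_arm(deltas=[[[-1,0.2,0,0.01,0],[-1,0.2,0,0.01,0]]])

```text
time_s: 16.0
tcp_pos: [0.5159, -0.1534, 0.1077]
eef_rot: [179.9, -0.0, -89.3]
contact_force: [-6.1, 0.1, 10.2]
gripper_width: 0.0007
gripper_force: 5.2
```

Emit:
jog_arm(deltas=[[[-1,0.2,0,0.02,0],[-1,0.2,0,0.02,0],[-1,0.2,0,0.01,0]]])

```text
time_s: 16.38
tcp_pos: [0.5225, -0.1533, 0.1085]
eef_rot: [179.9, -0.0, -89.3]
contact_force: [-5.6, -0.2, 10.8]
gripper_width: 0.0006
gripper_force: 5.1
```

Emit:
jog_arm(deltas=[[[-1,0.2,0,0.015,0],[-1,0.2,0,0.01,0],[-1,0.2,0,0.005,0]]])

```text
time_s: 16.75
tcp_pos: [0.5287, -0.1532, 0.1088]
eef_rot: [180.0, -0.0, -89.3]
contact_force: [-4.7, 1.6, 9.1]
gripper_width: 0.0006
gripper_force: 4.5
```

Emit:
jog_arm(deltas=[[[-1,0.2,0,0,0],[-1,0.2,0,0,0],[-1,0.2,0,-0.01,0]]])

```text
time_s: 17.12
tcp_pos: [0.5348, -0.1532, 0.1086]
eef_rot: [180.0, 0.0, -89.3]
contact_force: [-4.4, 1.0, 8.8]
gripper_width: 0.0006
gripper_force: 3.6
```

Emit:
jog_arm(deltas=[[[-1,0.2,0,-0.02,0],[-1,0.2,0,-0.02,0]]])

```text
time_s: 17.38
tcp_pos: [0.5387, -0.1532, 0.1081]
eef_rot: [179.9, 0.0, -89.3]
contact_force: [-4.4, 1.1, 7.6]
gripper_width: 0.0
gripper_force: 3.3
```

Emit:
jog_arm(deltas=[[[-1,0.2,0,-0.03,0],[-1,0.2,0,-0.01,0]]])

```text
time_s: 17.62
tcp_pos: [0.5431, -0.1532, 0.1079]
eef_rot: [180.0, -0.0, -89.3]
contact_force: [-3.2, 0.7, 9.0]
gripper_width: 0.0003
gripper_force: 4.0
```

Emit:
jog_arm(deltas=[[[-1,0,0,1,0],[-1,-2,-5,1.5,0],[-1,-2,-5.5,0,0],[-1,-2,-5.5,0,0],[-1,-2,-5.5,0,0],[-1,-2,-5.5,0,0],[-1,-1.5,-6,0,0],[-1,0,0,0,0]]])

```text
time_s: 18.62
tcp_pos: [0.4266, -0.4868, 0.132]
eef_rot: [180.0, -0.0, -89.6]
contact_force: [0.0, 0.8, -0.2]
gripper_width: 0.0005
gripper_force: 0.0
```

```bash
python3 -c "
from h import *
ptr('5')"
```

```text
18.625 [ 0.4266 -0.4868  0.132 ] [ 0.   0.8 -0.2]
top orange 32 0.0223 -0.0196
top green 45 0.0238 -0.0043
top green 126 -0.0013 0.0587
side orange 10 0.0238 -0.0249
side green 46 -0.0004 0.0762
side green 16 0.0255 -0.0062
```

```bash
python3 -c "
import cv2,numpy as np
a=cv2.imread('pics/top5.png')[200:265,275:350];b=cv2.imread('pics/side5.png')[205:270,170:245]
cv2.imwrite('pics/c5.png',cv2.resize(np.hstack([a,b]),None,fx=5,fy=5))"
```

```text
(no output)
```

View pics/c5.png

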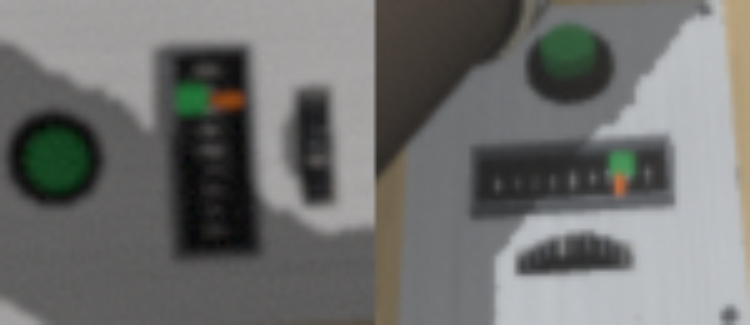

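The pointer bar lies inside the flag's width in both views: bar at (228,100) against flag at (192,99) from the top, and 620 against 622 px from the side. Next is the start button.

Emit:
jog_arm(deltas=[[[-1,1.2,5.6,0.5,0],[-1,1.2,5.6,0,0],[-1,1.2,5.6,0,0],[-1,1.2,5.6,0,0],[-1,1.2,5.6,0,0],[-1,1.2,5.6,0,0],[-1,1.2,5.6,0,0],[-1,1.2,5.6,0,0]]])

```text
time_s: 19.73
tcp_pos: [0.524, -0.0319, 0.1381]
eef_rot: [-179.9, 0.0, -89.2]
contact_force: [1.8, -0.2, -0.5]
gripper_width: 0.0006
gripper_force: 0.0
```

Emit:
jog_arm(deltas=[[[-1,0,0.4,-1,0],[-1,0,0,-0.5,0],[-1,0,0,0,0],[-1,0,0,0,0]]])

```text
time_s: 20.23
tcp_pos: [0.524, -0.032, 0.1227]
eef_rot: [-180.0, 0.0, -89.4]
contact_force: [-1.2, 1.5, 2.4]
gripper_width: 0.0005
gripper_force: 1.1
```

Emit:
jog_arm(deltas=[[[-1,0,0,-0.15,0],[-1,0,0,0,0]]])

```text
time_s: 20.48
tcp_pos: [0.5241, -0.032, 0.121]
eef_rot: [180.0, -0.0, -89.4]
contact_force: [-0.8, -1.0, 2.1]
gripper_width: 0.0005
gripper_force: 1.6
```

Emit:
jog_arm(deltas=[[[-1,0,0,-0.15,0],[-1,0,0,0,0]]])

```text
time_s: 20.72
tcp_pos: [0.5241, -0.0318, 0.1194]
eef_rot: [180.0, -0.0, -89.3]
contact_force: [-1.3, -3.4, 4.0]
gripper_width: 0.0001
gripper_force: 2.1
```

Emit:
jog_arm(deltas=[[[-1,0,0,-0.15,0],[-1,0,0,0,0],[-1,0,0,0,0]]])

```text
time_s: 21.1
tcp_pos: [0.5242, -0.0315, 0.118]
eef_rot: [180.0, -0.0, -89.3]
contact_force: [-1.2, -3.9, 4.6]
gripper_width: 0.0002
gripper_force: 2.6
```

Emit:
jog_arm(deltas=[[[-1,0,0,-0.1,0],[-1,0,0,0,0],[-1,0,0,0,0]]])

```text
time_s: 21.48
tcp_pos: [0.5242, -0.0315, 0.1171]
eef_rot: [180.0, -0.0, -89.3]
contact_force: [-1.7, -5.1, 4.6]
gripper_width: 0.0004
gripper_force: 2.8
```

Emit:
jog_arm(deltas=[[[-1,0,0,0.5,0],[-1,0,0,1.5,0],[-1,0,0,2,0],[-1,-1.5,-5.6,0,0],[-1,-1.5,-5.6,0,0],[-1,-1.5,-5.6,0,0],[-1,-1.5,-5.6,0,0],[-1,-1.5,-5.6,0,0]]])

```text
time_s: 22.48
tcp_pos: [0.4491, -0.3125, 0.1578]
eef_rot: [-179.9, 0.0, -89.3]
contact_force: [0.9, 0.6, 0.4]
gripper_width: 0.0003
gripper_force: 0.0
```

Emit:
jog_arm(deltas=[[[-1,-1.5,-5.6,0,0],[-1,-1.5,-5.6,0,0],[-1,-1.5,-5.6,0,0],[-1,0,0,0,0]]])

```text
time_s: 22.98
tcp_pos: [0.403, -0.4822, 0.1568]
eef_rot: [-180.0, 0.0, -89.6]
contact_force: [-2.1, -0.3, -0.3]
gripper_width: 0.0001
gripper_force: 0.0
```

```bash
python3 - <<'E'
from h import *
ptr('6')
a=cv2.imread('pics/top6.png')[140:275,190:370];b=cv2.imread('pics/side6.png')[165:300,160:310]
cv2.imwrite('pics/c6.png',cv2.resize(np.hstack([a,b]),None,fx=2.4,fy=2.4,interpolation=2))
# rim of button across views at candidate heights
for z in(.094,.1,.106): print(z,on("top",286.2,231.6,z).round(4),on("side",208.2,213.5,z).round(4))
E
```

```text
22.975 [ 0.403  -0.4822  0.1568] [-2.1 -0.3 -0.3]
top orange 35 0.023 -0.0198
top green 46 0.0236 -0.004
top green 127 -0.0011 0.0582
side orange 10 0.0238 -0.0249
side green 40 0.0004 0.0765
side green 16 0.0255 -0.0062
0.094 [ 0.5227 -0.0349  0.094 ] [ 0.5241 -0.0302  0.094 ]
0.1 [ 0.523  -0.0344  0.1   ] [ 0.5245 -0.0362  0.1   ]
0.106 [ 0.5233 -0.0338  0.106 ] [ 0.5248 -0.0422  0.106 ]
```

View pics/c6.png

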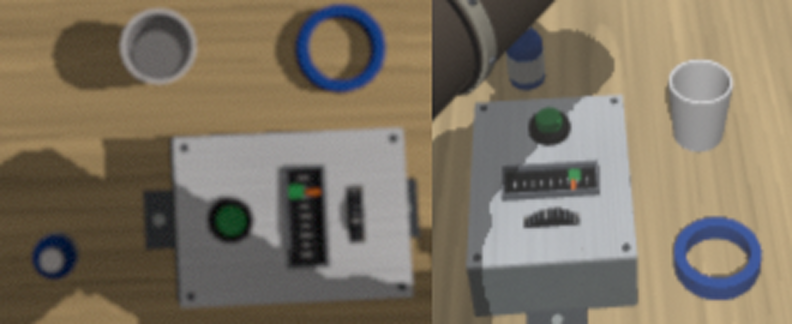

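Pointer is still on the flag, the button is up and the objects are undisturbed. Contact came higher than vision predicted, so I'm not sure how deep the press went. I'll press again, deeper, until I feel the stop.

Emit:
jog_arm(deltas=[[[-1,1.5,5.6,0,0],[-1,1.5,5.6,0,0],[-1,1.5,5.6,0,0],[-1,1.5,5.6,0,0],[-1,1.5,5.6,0,0],[-1,1.5,5.6,0,0],[-1,1.5,5.6,0,0],[-1,1.5,5.6,0,0]]])

```text
time_s: 24.08
tcp_pos: [0.524, -0.0277, 0.1578]
eef_rot: [-179.9, 0.0, -89.2]
contact_force: [1.1, -0.6, 0.3]
gripper_width: 0.0004
gripper_force: 0.0
```

Emit:
jog_arm(deltas=[[[-1,0,-0.2,-1.5,0],[-1,0,0,-1.2,0],[-1,0,0,0,0],[-1,0,0,0,0]]])

```text
time_s: 24.58
tcp_pos: [0.524, -0.0341, 0.1301]
eef_rot: [180.0, -0.0, -89.4]
contact_force: [0.4, 0.3, -0.8]
gripper_width: 0.0006
gripper_force: 0.0
```

Emit:
jog_arm(deltas=[[[-1,0,0,-0.4,0],[-1,0,0,-0.4,0],[-1,0,0,0,0],[-1,0,0,0,0]]])

```text
time_s: 25.08
tcp_pos: [0.5243, -0.0335, 0.1221]
eef_rot: [-180.0, -0.0, -89.3]
contact_force: [-1.1, -2.0, 2.8]
gripper_width: 0.0004
gripper_force: 1.3
```

Emit:
jog_arm(deltas=[[[-1,0,0,-0.25,0],[-1,0,0,-0.25,0],[-1,0,0,0,0],[-1,0,0,0,0]]])

```text
time_s: 25.58
tcp_pos: [0.5243, -0.0334, 0.1171]
eef_rot: [-180.0, -0.0, -89.3]
contact_force: [0.3, -3.5, 4.5]
gripper_width: 0.0005
gripper_force: 2.8
```

Emit:
jog_arm(deltas=[[[-1,0,0,-0.1,0],[-1,0,0,0,0]]])

```text
time_s: 25.82
tcp_pos: [0.5243, -0.0335, 0.1161]
eef_rot: [-180.0, -0.0, -89.3]
contact_force: [-1.2, -4.3, 5.6]
gripper_width: 0.0009
gripper_force: 3.1
```

Emit:
jog_arm(deltas=[[[-1,0,0,-0.1,0],[-1,0,0,0,0]]])

```text
time_s: 26.08
tcp_pos: [0.5243, -0.0334, 0.1153]
eef_rot: [-180.0, -0.0, -89.3]
contact_force: [-2.1, -4.6, 7.4]
gripper_width: 0.0001
gripper_force: 3.6
```

About 7 N after roughly 8 mm of travel, which matches the button at its stop. Releasing and retreating.

Emit:
jog_arm(deltas=[[[-1,0,0,0.5,0],[-1,0,0,1.5,0],[-1,0,0,2,0],[-1,-1.5,-5.6,0,0],[-1,-1.5,-5.6,0,0],[-1,-1.5,-5.6,0,0],[-1,-1.5,-5.6,0,0],[-1,-1.5,-5.6,0,0]]])

```text
time_s: 27.08
tcp_pos: [0.4487, -0.3145, 0.1554]
eef_rot: [-180.0, 0.0, -89.3]
contact_force: [0.8, 0.2, 0.3]
gripper_width: 0.0007
gripper_force: 0.0
```

Emit:
jog_arm(deltas=[[[-1,-1.5,-5.6,0,0],[-1,-1.5,-5.6,0,0],[-1,-1.5,-5.6,0,0],[-1,0,0,0,0],[-1,0,0,0,0]]])

```text
time_s: 27.7
tcp_pos: [0.4039, -0.4809, 0.1546]
eef_rot: [180.0, 0.1, -89.4]
contact_force: [0.2, -0.1, -0.4]
gripper_width: 0.0008
gripper_force: 0.0
```

```bash
python3 -c "
from h import *
ptr('7'); print(r.close_job())"
```

```text
27.7 [ 0.4039 -0.4809  0.1546] [ 0.2 -0.1 -0.4]
top orange 33 0.0225 -0.0196
top green 45 0.0238 -0.0038
top green 127 -0.001 0.0584
side orange 10 0.0238 -0.0249
side green 41 -0.0004 0.0762
side green 16 0.0255 -0.0062
the job is handed in; nothing more can be done
None
```

Job handed in at about 28 s, with no verdict returned: the pointer sits about 1.5 mm from the middle of the flag, start was pressed down twice (about 7 N the second time) and released, and the arm is clear.

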